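# Draw the fuel-gas filter with the left-hand cap

### The arm

A 6-joint arm with a two-finger parallel gripper is mounted at the origin on the work surface. World frame = base frame: x ahead of the robot, y to its left, z up, the work surface at z = 0. Lengths are in m, angles in rad, forces in N, time in s.
With the tool pointing down it reaches from about 0.35 to 1 m from the base axis. Payload 7.1 kg.
Tool frame: the origin (TCP) lies between the finger pads; the fingertips stand 14 mm ahead of it and the grasp point (between the pads) lies 5 mm behind it; z points along the fingers, y is the line along which they close (so a half turn about z gives the same grasp; the last joint's range is limited). The gripper opens to 85 mm and grips with 20 to 120 N. Pads are 22 mm wide; open, the fingers measure 114 mm over their backs; the gripper's body (76 mm by 85 mm) begins 54 mm behind the grasp point. The pads swing forward as they close: fully open they stand 13 mm farther back than shut.
Start: joints at [1.25, 0.423, 1.63, -0, 1.089, -0.019], TCP at [0.186, 0.597, 0.245] pointing down, gripper open.
Joint ranges: [-3, 3], [-0.9, 2.11], [0.09, 2.58], [-1.31, 4.45], [0.11, 2.69], [-2.54, 2.54]. Speed limits (rad/s): [2.39, 2.39, 3.01, 3.14, 3.14, 3.14].

### API

Orientations are given as a unit quaternion [x, y, z, w].
In Python, from bench import get_state, get_image, camera_params, r, find_in gives the robot as it stands.
- The arm moves only by the shell command python3 -m creep 'ROWS' [FORCE]. ROWS is a JSON object of lists of equal length, an entry for each row: "travel": the shift along the tool's x, y, z in m, a list of three; "twist": the turn about the tool's z in degrees; "fingers": the finger opening in m, from 0 to 0.0854. In form: {"travel": [[tx, ty, tz], ...], "twist": [twist, ...], "fingers": [fingers, ...]}. A call has 1 to 8 rows; each row shifts and turns the commanded pose from where the row before left it, along the tool's axes as they then stand; what a row does not reach is not made up. A row lasts 1/8 s, in which the tool goes at most 62.5 mm and 10.7 degrees, less where a joint would pass 70% of its speed; a pose out of reach is approached as far as the arm can. A call is refused whole if a number of a shift passes 0.0625 or a number of a turn 10.7, either way. A call with a gripper value outside its range is refused whole. The fingers move at their own pace and stop on an object; FORCE is the grip in N (left out, the last holds). Time passes only in rows, so rows that do not move let the fingers close. It gives the time, the measured TCP pose, the force, the opening and the grip force at its end, in the units of the state.
- get_state(): the state, without advancing time (a new reading comes with each control period).
- get_image(name): name is "side" or "top" or "wrist"; returns (picture, depth): 420x560x3 uint8, blue, green, red; 420x560 float32, m along the optical axis (not along the pixel's ray), 0 where there is no reading.
- camera_params(name): a dict with "K" (3x3 intrinsics, pixels), "xyz" and "rotation" of the camera in the world. Camera axes: x right, y up, looking along -z (the intrinsics and any distortion apply to the point x, -y, -z); pixel columns grow to the right and rows downward; lengths in m; the calibration is good to about 2 mm. A picture is of the moment at which its call begins: read the wrist's pose just before it. camera_params takes no time and is no camera call; for the wrist camera it gives the pose at the moment of the call.
- r.hand_in(): hands the job in; it is judged then, once.
Trained networks look in the newest picture that a camera, given by its name, has taken for a name from the list of things; names that differ only in an ending like _2 or _b are one class to them, and where a whole thing is asked for, a point or a joint stands for the part that bears it (a point fixed in the world has none). Each returns a list of dicts, best first, with "p" (0 to 1); they miss things now and then, are a little off and sometimes report something else, mostly with a low value. They report only what shows in the picture. A call takes as long as a camera call. They do not tell look-alikes from the thing itself.
- find_in(camera, target): "box" ([left, top, right, bottom] as shares, 0 to 1, of the picture: columns of its width, rows of its height, round what is visible of it).
The state is a dict: "time": time; "q": joint angles; "dq": joint speeds; "joint_efforts": joint torques, N m; "position": TCP position; "orientation": TCP orientation; "wrist_force": force on the tool from outside, world axes, zero at the start; "wrist_torque": the same for the moment, N m; "gripper_width": finger opening in m; "gripper_force": force on a finger pad.
Only numpy, scipy, OpenCV 4.12 (cv2) and the standard library are available. Lean on these libraries where they do the work, as an engineer would, in place of code of your own. Each camera call takes 0.05 s, during which the arm holds its last target. There are 200 camera calls.

### The job

The fuel-gas filter of the gas chromatograph's filter manifold is due for a change: it is the one housing whose hexagonal cap has notched corners and an arrow engraved on top, which mean a left-hand thread. Unscrew that cap by turning it clockwise, letting it climb its thread without forcing it, draw it out together with the filter candle that hangs under it, and stand it gently in the white stand, candle down the hole and cap fully down on the stand, let go. Leave the two plain caps as they are, and do not disturb the bottle, the carton and the spanner.

Things in the scene. Friction and masses are not known exactly. Their poses are not given: they have to be found in the camera images.
- cap_mid (a point): Centre of the brass hexagon cap with notched corners: 46 mm across flats, 34 mm high, z up; flats at 0, 60, 120.. deg from its x axis. A hollow skirt, left-hand coarse thread inside, sits over the housing's neck. Clockwise from above it climbs, with about 2.5 mm of axial play, and comes free a little under half a turn (0.4 to 0.5). A 16 mm candle (18 mm at its root) hangs 45 mm below its lower edge. With candle 0.25 to 0.4 kg.
- housing: Fixed round aluminium housing of the notched cap, 44 mm across; origin at its foot, on the manifold's base, z up. Shoulder 75 mm up; above it a threaded neck, 28 mm across, top 99 mm up, with a 20 mm bore for the candle. A sprung seal at the mouth pushes the cap up with about 6 N over its first 3 mm of climb. The cap's lower edge starts about 77 mm up.
- thread: The left-hand thread ridges around the housing's neck (34 mm across, two starts, 4 mm thick); same origin and axes as the housing. Soft metal: the cap's thread should never bear on it with more than about 25 N; some 6 N of upward pull is plenty while turning.
- manifold: Fixed aluminium base plate, 110 x 310 x 12 mm, carrying the three filter housings in a row, 100 mm apart along its y axis, the notched cap in any of the three places; low tubes before and a 62 mm high plate behind. Origin under its centre.
- stand: Fixed white plastic block, 80 x 80 x 60 mm high, with one upright hole in the middle of its top. Origin under its centre, z up.
- stand_hole0 (a point): Mouth of the stand's hole, in the middle of its top face: 24 mm across, 52 mm deep. The cap's skirt, wider than the hole, comes to rest on the top face around it.
- plain_a_mid (a point): Centre of one plain brass cap (right-hand thread), same hexagon, 46 mm across flats and 34 mm high, but no notches and no arrow. To be left alone.
- plain_b_mid (a point): Centre of the other plain brass cap, same as the first. To be left alone.
- turn_a (a joint): Turn of the first plain cap from its tightened position, rad; 0 at the start.
- turn_b (a joint): Turn of the second plain cap from its tightened position, rad; 0 at the start.
- reagent: Bystander: amber glass bottle with a blue cap, 70 mm across, 150 mm tall, standing loose; origin at its foot.
- carton: Bystander: loose green carton, 100 x 200 x 70 mm high; origin under its centre.
- spanner: Bystander: loose steel spanner, 200 mm long, lying flat beyond the manifold; origin under its middle.
Mind the look-alikes: they are no part of the job. There is more than one size of the stand; the job needs the smallest.

How it is judged:
On the way:
1. the notched cap is unscrewed: it has climbed off its thread, straight above its housing (z of cap_mid in the frame of housing above 0.115 m and horizontal distance between cap_mid and housing below 0.012 m), for 0.1 s.
At the end, for the whole second after the job is handed in: The notched cap stands on the white stand with its candle down the hole: its axis within 8 mm of the hole's, its lower edge within 2.5 mm of the stand's top, upright within 0.08 rad, at rest and let go (horizontal distance between cap_mid and stand_hole0 below 0.008 m and z of cap_mid in the frame of stand_hole0 below 0.0195 m and angle between cap_mid's own z axis and vertical below 0.08 rad and linear speed of cap below 0.01 m/s and contact force between the fingers and cap below 0.1 N); the robot touches nothing.
It fails at once if the thread is forced: more than 25 N between the cap and the thread (contact force between cap and thread above 25 N).
It fails at once if the cap is banged down: more than 40 N between the cap (with its candle) and the stand (contact force between cap and stand above 40 N).
It fails at once if a plain cap is turned by more than 0.1 rad (value of joint any of turn_a, turn_b above 0.1 rad or value of joint any of turn_a, turn_b below -0.1 rad).
It fails at once if the bottle, the carton or the spanner is shifted by more than 20 mm (distance of any of reagent, carton, spanner from where it was at the start of the episode above 0.02 m).
It also fails if it takes over 67 s, if anything falls off the work surface, if the arm or the gripper's body presses on something with over 40 N, if the wrist force passes 120 N, or if a joint passes its speed limit or range.

## Working session

There is one attempt and no reset: what is moved stays moved. The work goes in short steps, Python scripts to look and compute and a shell command to move; the robot and the scene stay as the last step left them, time stands still between calls to the robot, and variables do not carry over. Pictures are saved under pics/ and viewed, at most 10 in all, crops included, and the job is handed in when it is done.

```bash
mkdir -p pics; ls
cat > h.py <<'E'
import numpy as np,cv2
from bench import get_state,get_image,camera_params,r,find_in
def world(P,u,v,d):
    K=P["K"];K=np.array(K);R=np.array(P["rotation"]).reshape(3,3) if np.size(P["rotation"])==9 else None
    if R is None:
        from scipy.spatial.transform import Rotation as Ro; R=Ro.from_quat(P["rotation"]).as_matrix()
    p=np.array([(u-K[0,2])/K[0,0]*d,-(v-K[1,2])/K[1,1]*d,-d*np.ones_like(d)])
    return (R@p.reshape(3,-1)).T+np.array(P["xyz"])
E
python3 - <<'E'
from h import *
print(get_state())
for c in("top","side"):
    P=camera_params(c);print(P)
    im,d=get_image(c);cv2.imwrite(f"pics/{c}.png",im);np.savez(f"pics/{c}.npz",im=im,d=d)
    for t in("cap_mid","stand","plain_a_mid","housing","stand_hole0"):
        for o in find_in(c,t)[:4]:
            b=np.array(o["box"])*[560,420,560,420];u,v=(b[0]+b[2])/2,(b[1]+b[3])/2
            dd=d[int(v),int(u)];print(c,t,round(o["p"],2),b.round(),world(P,u,v,np.float64(dd)).round(3))
E
```

```text
pics
{'time': 0.0, 'q': array([ 1.25003038e+00,  4.23873449e-01,  1.63074008e+00, -1.05969072e-06,
        1.08861421e+00, -1.89901976e-02]), 'dq': array([-0.00186603, -0.00032232, -0.00103671, -0.00024724, -0.00115324,
       -0.00140176]), 'joint_efforts': array([-9.88622996e-04, -5.57359815e+01, -2.81757528e+01, -9.29227690e-05,
        7.27982959e-03,  1.94468100e-05]), 'position': array([0.18555331, 0.59623407, 0.24450565]), 'orientation': array([ 1.50315687e-01,  9.88637712e-01, -8.05853344e-04, -1.37752990e-04]), 'wrist_force': array([-0.00512908, -0.29365542,  0.02857727]), 'wrist_torque': array([ 0.06041807, -0.01798231,  0.01103344]), 'gripper_force': 0.0, 'gripper_width': 0.08521714853090047}
{'K': array([[467.85810528,   0.        , 280.10505779],
       [  0.        , 467.85810528, 205.11853398],
       [  0.        ,   0.        ,   1.        ]]), 'xyz': array([ 0.49822391, -0.04902403,  1.07776007]), 'rotation': array([ 0.03571768, -0.03653577, -0.70475306,  0.70761042])}
top cap_mid 0.81 [222. 219. 247. 245.] [[0.54  0.043 0.127]]
top stand 0.88 [368. 274. 437. 345.] 
[... 776 characters left out ...]
p_mid 0.72 [255. 221. 284. 252.] [[0.527 0.051 0.123]]
side stand 0.91 [317. 195. 388. 265.] [[ 0.447 -0.106  0.076]]
side stand 0.87 [395. 176. 471. 239.] [[ 0.362 -0.276  0.075]]
side stand 0.74 [347. 158. 391. 202.] [[ 0.523 -0.268  0.058]]
side stand 0.62 [217. 259. 254. 291.] [[0.507 0.15  0.122]]
side plain_a_mid 0.58 [219. 255. 249. 290.] [[0.513 0.149 0.123]]
side housing 0.66 [259. 246. 282. 274.] [[0.518 0.06  0.065]]
side housing 0.24 [177. 297. 211. 335.] [[0.494 0.247 0.123]]
side stand_hole0 0.97 [318. 196. 388. 267.] [[ 0.443 -0.104  0.074]]
side stand_hole0 0.58 [344. 159. 394. 200.] [[ 0.524 -0.27   0.057]]
side stand_hole0 0.56 [397. 177. 471. 240.] [[ 0.359 -0.275  0.076]]
```

View pics/top.png

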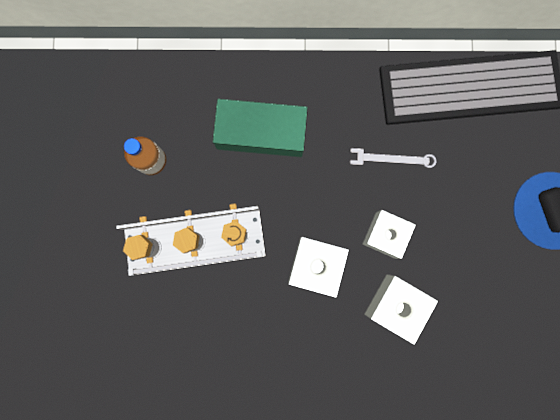

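View pics/side.png

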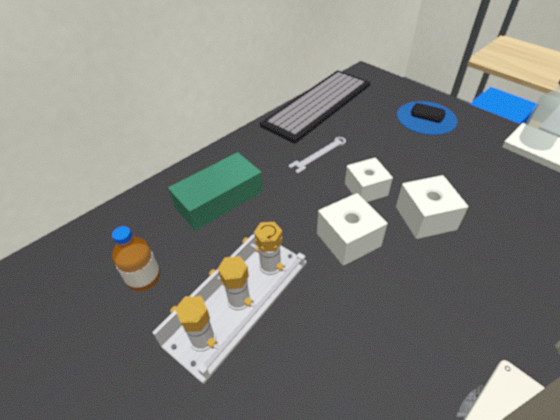

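The top view shows three caps, at (137,247), (186,240) and (233,233). The last has the notches and arrow. There are three white stands, at (319,267), (390,235) and (403,310). The smallest is (390,235), about 58 mm high. I'll measure these and check both choices in a close crop.

```bash
cat > m.py <<'E'
from h import *
def top_face(c,box,zlo,zhi,P=None,d=None):
    u,v=np.meshgrid(np.arange(560),np.arange(420));W=world(P,u.ravel(),v.ravel(),d.ravel().astype(float)).reshape(420,560,3)
    m=np.zeros((420,560),bool);l,t,rr,b=box;m[t:b,l:rr]=1
    m&=(W[...,2]>zlo)&(W[...,2]<zhi)&(d>0);return W[m]
E
python3 - <<'E'
from m import *
P=camera_params("top");f=np.load("pics/top.npz");d=f["d"]
for n,b,lo,hi in(("cap",(215,212,255,255),.115,.135),("plain",(165,222,207,262),.115,.135),("plain2",(117,230,157,265),.115,.135),("s1",(360,205,420,265),.05,.07),("s2",(285,232,352,300),.06,.09),("s3",(362,270,442,348),.06,.09)):
    p=top_face("top",b,lo,hi,P,d);q=(p[:,:2]*1000).astype(np.float32);R=cv2.minAreaRect(q);print(n,len(p),np.median(p[:,2]).round(4),np.round(R[0],1),np.round(R[1],1),round(R[2],1),q.mean(0))
im=f["im"];a=cv2.resize(im[205:270,120:260],None,fx=5,fy=5,interpolation=2);cv2.imwrite("pics/crop.png",a)
E
```

```text
cap 448 0.1265 [538.2  45.2] [51.2 45.7] 46.7 [537.766     44.776745]
plain 464 0.1246 [523.6 143.9] [51.9 46. ] 52.6 [523.4317  143.23009]
plain2 470 0.1247 [509.4 242.4] [46.1 50.6] 16.8 [509.233   241.46542]
s1 1316 0.061 [ 540.1 -292. ] [80.7 80.6] 66.0 [ 539.82697 -291.1929 ]
s2 2243 0.0787 [ 469.3 -132.4] [103.3 103.2] 74.8 [ 468.93286 -132.28271]
s3 2409 0.0783 [ 380.6 -312.1] [105.5 103.4] 59.7 [ 381.10806 -310.42352]
```

View pics/crop.png

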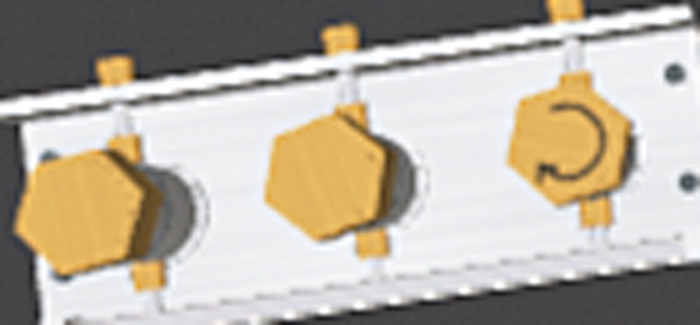

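The crop confirms it: the right-hand cap, at top pixel (233,233), has the notches and the arrow. It sits at about (0.538, 0.045) with its top at z≈0.125, and its flat normals are at about 17, 77 and 137°. The stand is at about (0.540, -0.292) with an 80.6 mm face, so it is the smallest one. Next I move above the cap.

```bash
python3 -m creep '{"travel":[[-0.045,-0.038,0],[-0.045,-0.038,0],[-0.045,-0.038,0],[-0.045,-0.038,0],[-0.045,-0.038,0],[-0.045,-0.038,0],[-0.045,-0.038,0],[-0.045,-0.038,0]],"twist":[0,0,0,0,0,0,0,0],"fingers":[0.085,0.085,0.085,0.085,0.085,0.085,0.085,0.085]}' 40; python3 -m creep '{"travel":[[-0.045,-0.038,0],[-0.045,-0.038,0],[-0.050,-0.042,0],[0,0,0],[0,0,0]],"twist":[0,0,-4,0,0],"fingers":[0.085,0.085,0.085,0.085,0.085]}'
cat > w.py <<'E'
from m import *
from scipy.spatial.transform import Rotation as Ro
def tool_delta(x,y):
    s=get_state();R=Ro.from_quat(s["orientation"]).as_matrix();return (R.T@np.array([x-s["position"][0],y-s["position"][1],0])).round(4)
def yang():
    s=get_state();R=Ro.from_quat(s["orientation"]).as_matrix();return np.degrees(np.arctan2(R[1,1],R[0,1]))
E
python3 - <<'E'
from w import *
s=get_state();print(s["position"],yang(),s["q"][5],s["wrist_force"])
P=camera_params("wrist");im,d=get_image("wrist");cv2.imwrite("pics/w1.png",im);np.savez("pics/w1.npz",im=im,d=d)
print(P["xyz"])
p=top_face("w",(0,0,560,420),.112,.14,P,d)
p=p[np.hypot(p[:,0]-.538,p[:,1]-.045)<.035]
q=(p[:,:2]*1000).astype(np.float32);R=cv2.minAreaRect(q);print(len(p),np.median(p[:,2]),R,q.mean(0))
print(tool_delta(R[0][0]/1000,R[0][1]/1000))
E
```

```text
time: 1.6
position: [0.4401, 0.1978, 0.2457]
orientation: [0.15, 0.989, 0.0, 0.0]
wrist_force: [1.6, 1.2, 0.1]
gripper_width: 0.0848
gripper_force: 0.0
time: 2.22
position: [0.5358, 0.0475, 0.2451]
orientation: [0.116, 0.993, 0.0, -0.0]
wrist_force: [-0.6, 0.2, -0.6]
gripper_width: 0.0852
gripper_force: 0.0
[0.53577257 0.04749806 0.24509514] 76.62626444828325 -1.2714193115483983 [-0.64147421  0.1914013  -0.62726441]
[0.45740379 0.06626314 0.3724144 ]
3147 0.12352498634730372 ((538.9259643554688, 44.662925720214844), (45.988914489746094, 52.402870178222656), 79.76517486572266) [537.2919    45.076187]
[-0.0041 -0.0026 -0.    ]
```

View pics/w1.png

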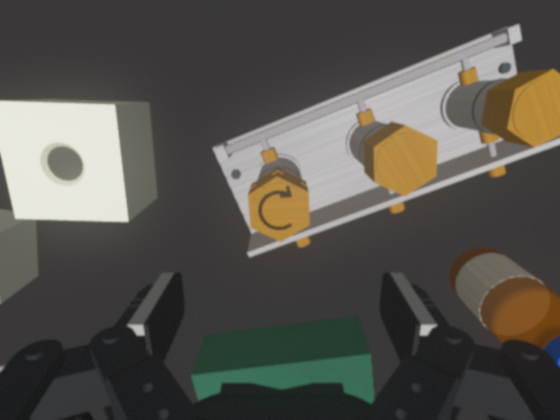

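The wrist view shows the arrowed cap at (279,207) between the finger lines. The flat normal is about 79.5° and the tool is at 76.6°. I'll correct that, descend and grip.

```bash
python3 -m creep '{"travel":[[-0.0035,-0.0026,0],[0,0,0.04],[0,0,0.04],[0,0,0.03],[0,0,0.02],[0,0,0.01],[0,0,0]],"twist":[-2.5,0,0,0,0,0,0],"fingers":[0.085,0.085,0.085,0.085,0.085,0.085,0.085]}'; python3 -m creep '{"travel":[[0,0,0],[0,0,0],[0,0,0],[0,0,0],[0,0,0],[0,0,0]],"twist":[0,0,0,0,0,0],"fingers":[0.06,0.05,0.044,0.04,0.04,0.04]}' 40
```

```text
time: 3.15
position: [0.5385, 0.0451, 0.1051]
orientation: [0.093, 0.996, -0.0, -0.0]
wrist_force: [-0.2, -0.7, 1.0]
gripper_width: 0.085
gripper_force: 0.0
time: 3.9
position: [0.5395, 0.0443, 0.1056]
orientation: [0.094, 0.996, 0.0, 0.001]
wrist_force: [0.3, 1.9, 2.7]
gripper_width: 0.0453
gripper_force: 42.7
```

```bash
python3 -m creep '{"travel":[[0,0,0],[0,0,0],[0,0,-0.0005],[0,0,0]],"twist":[5,5,5,0],"fingers":[0.04,0.04,0.04,0.04]}' 50;python3 -m creep '{"travel":[[0,0,-0.0005],[0,0,-0.0005],[0,0,0]],"twist":[5,5,0],"fingers":[0.04,0.04,0.04]}' 50
```

```text
time: 4.4
position: [0.539, 0.0441, 0.1058]
orientation: [0.223, 0.975, -0.0, 0.0]
wrist_force: [-0.1, -0.0, 2.7]
gripper_width: 0.045
gripper_force: 52.8
time: 4.78
position: [0.5388, 0.0441, 0.1067]
orientation: [0.306, 0.952, -0.0, -0.0]
wrist_force: [-1.3, 0.1, 1.9]
gripper_width: 0.0452
gripper_force: 52.7
```

```bash
python3 -m creep '{"travel":[[0,0,-0.0005],[0,0,-0.0005],[0,0,-0.0005],[0,0,0]],"twist":[5,5,5,0],"fingers":[0.04,0.04,0.04,0.04]}' 50;python3 -m creep '{"travel":[[0,0,-0.0005],[0,0,-0.0005],[0,0,0]],"twist":[5,5,0],"fingers":[0.04,0.04,0.04]}' 50
```

```text
time: 5.28
position: [0.5385, 0.0442, 0.1078]
orientation: [0.427, 0.904, -0.0, -0.0]
wrist_force: [-0.4, 0.2, -3.6]
gripper_width: 0.0454
gripper_force: 52.3
time: 5.65
position: [0.5385, 0.0442, 0.1089]
orientation: [0.504, 0.863, -0.0, -0.0]
wrist_force: [0.7, -0.4, -2.2]
gripper_width: 0.0455
gripper_force: 52.3
```

```bash
python3 -m creep '{"travel":[[0,0,-0.0004],[0,0,-0.0004],[0,0,0]],"twist":[6,6,0],"fingers":[0.04,0.04,0.04]}' 50;python3 -m creep '{"travel":[[0,0,-0.0004],[0,0,-0.0004],[0,0,0]],"twist":[6,6,0],"fingers":[0.04,0.04,0.04]}' 50
```

```text
time: 6.02
position: [0.5387, 0.0442, 0.1099]
orientation: [0.592, 0.806, -0.0, -0.0]
wrist_force: [-0.4, 0.4, -2.5]
gripper_width: 0.0454
gripper_force: 52.3
time: 6.4
position: [0.5388, 0.0442, 0.1107]
orientation: [0.673, 0.74, -0.0, -0.0]
wrist_force: [-0.3, -0.0, -2.6]
gripper_width: 0.0452
gripper_force: 52.3
```

```bash
python3 -m creep '{"travel":[[0,0,-0.0004],[0,0,-0.0004],[0,0,-0.0004],[0,0,0]],"twist":[6,6,6,0],"fingers":[0.04,0.04,0.04,0.04]}' 50;python3 -m creep '{"travel":[[0,0,-0.0004],[0,0,-0.0004],[0,0,-0.0004],[0,0,0]],"twist":[6,6,6,0],"fingers":[0.04,0.04,0.04,0.04]}' 50
```

```text
time: 6.9
position: [0.5388, 0.0442, 0.1119]
orientation: [0.78, 0.626, -0.0, -0.0]
wrist_force: [0.0, -0.2, -3.7]
gripper_width: 0.0455
gripper_force: 52.2
time: 7.4
position: [0.5388, 0.0442, 0.1131]
orientation: [0.868, 0.496, -0.0, -0.0]
wrist_force: [0.3, 0.2, -3.3]
gripper_width: 0.0452
gripper_force: 52.1
```

```bash
python3 -m creep '{"travel":[[0,0,-0.0004],[0,0,-0.0004],[0,0,-0.0004],[0,0,0]],"twist":[6,6,6,0],"fingers":[0.04,0.04,0.04,0.04]}' 50;python3 -m creep '{"travel":[[0,0,-0.0004],[0,0,-0.0004],[0,0,-0.0004],[0,0,0]],"twist":[6,6,6,0],"fingers":[0.04,0.04,0.04,0.04]}' 50; python3 -m creep '{"travel":[[0,0,-0.0004],[0,0,-0.0004],[0,0,-0.0004],[0,0,0]],"twist":[6,6,6,0],"fingers":[0.04,0.04,0.04,0.04]}' 50
```

```text
time: 7.9
position: [0.5389, 0.0442, 0.1143]
orientation: [0.935, 0.354, -0.0, -0.0]
wrist_force: [-0.2, 0.6, -4.9]
gripper_width: 0.0455
gripper_force: 52.0
time: 8.4
position: [0.5389, 0.0443, 0.1156]
orientation: [0.979, 0.204, -0.0, -0.0]
wrist_force: [0.7, 1.4, -5.9]
gripper_width: 0.0457
gripper_force: 51.9
time: 8.9
position: [0.5393, 0.0442, 0.1171]
orientation: [0.999, 0.048, 0.0, 0.0]
wrist_force: [0.1, -0.2, -2.5]
gripper_width: 0.0456
gripper_force: 52.0
```

```bash
python3 -m creep '{"travel":[[0,0,-0.0003],[0,0,-0.0003],[0,0,0],[0,0,0]],"twist":[6,6,4,0],"fingers":[0.04,0.04,0.04,0.04]}' 50;python3 -m creep '{"travel":[[0,0,-0.0005],[0,0,-0.0005],[0,0,-0.0005],[0,0,0]],"twist":[0,0,0,0],"fingers":[0.04,0.04,0.04,0.04]}' 50
```

```text
time: 9.4
position: [0.5391, 0.0442, 0.1176]
orientation: [0.996, -0.092, 0.0, -0.0]
wrist_force: [-0.6, 0.3, -3.3]
gripper_width: 0.0453
gripper_force: 52.1
time: 9.9
position: [0.539, 0.0442, 0.1191]
orientation: [0.996, -0.094, 0.0, -0.0]
wrist_force: [-1.7, 0.4, -3.3]
gripper_width: 0.0454
gripper_force: 52.1
```

```bash
python3 -m creep '{"travel":[[0,0,-0.0005],[0,0,-0.0005],[0,0,-0.0005],[0,0,-0.0005],[0,0,0]],"twist":[0,0,0,0,0],"fingers":[0.04,0.04,0.04,0.04,0.04]}' 50;python3 -m creep '{"travel":[[0,0,-0.0005],[0,0,-0.0005],[0,0,-0.001],[0,0,0]],"twist":[0,0,0,0],"fingers":[0.04,0.04,0.04,0.04]}' 50
```

```text
time: 10.52
position: [0.539, 0.0442, 0.1211]
orientation: [0.996, -0.094, 0.0, 0.0]
wrist_force: [0.6, -0.1, -1.4]
gripper_width: 0.0452
gripper_force: 52.1
time: 11.02
position: [0.5391, 0.0442, 0.1231]
orientation: [0.996, -0.094, 0.0, -0.0]
wrist_force: [-0.3, -0.3, -3.2]
gripper_width: 0.0455
gripper_force: 52.1
```

```bash
python3 -m creep '{"travel":[[0,0,-0.002],[0,0,-0.003],[0,0,-0.004],[0,0,-0.004],[0,0,0]],"twist":[0,0,0,0,0],"fingers":[0.04,0.04,0.04,0.04,0.04]}' 50;python3 -m creep '{"travel":[[0,0,-0.008],[0,0,-0.01],[0,0,-0.01],[0,0,-0.015],[0,0,-0.015],[0,0,-0.015],[0,0,-0.015],[0,0,0]],"twist":[0,0,0,0,0,0,0,0],"fingers":[0.04,0.04,0.04,0.04,0.04,0.04,0.04,0.04]}' 50
python3 - <<'E'
from w import *
s=get_state();print(s["position"],yang(),s["q"],s["wrist_force"]); print(tool_delta(.540,-.2917))
E
```

```text
time: 11.65
position: [0.5393, 0.0442, 0.1365]
orientation: [0.996, -0.094, 0.0, -0.0]
wrist_force: [-0.3, -0.2, -2.1]
gripper_width: 0.0453
gripper_force: 52.1
time: 12.65
position: [0.5399, 0.0443, 0.2256]
orientation: [0.996, -0.094, 0.001, -0.0]
wrist_force: [0.4, -0.3, -3.4]
gripper_width: 0.0453
gripper_force: 52.1
[0.5398746  0.04427219 0.22557172] -100.78881184344989 [ 5.98697890e-02  3.25647978e-01  1.83280961e+00 -4.19780686e-05
  9.80270691e-01  1.81899066e+00] [ 0.44283552 -0.26544387 -3.37057542]
[ 0.063  0.33  -0.   ]
```

```bash
python3 -m creep '{"travel":[[0.004,0.02,0],[0.006,0.03,0],[0.008,0.04,0],[0.008,0.045,0],[0.008,0.045,0],[0.008,0.045,0],[0.008,0.04,0],[0.006,0.03,0]],"twist":[0,0,0,0,0,0,0,0],"fingers":[0.04,0.04,0.04,0.04,0.04,0.04,0.04,0.04]}' 50;python3 -m creep '{"travel":[[0.004,0.02,0],[0.003,0.015,0],[0,0,0],[0,0,0]],"twist":[0,0,0,0],"fingers":[0.04,0.04,0.04,0.04]}' 50
python3 - <<'E'
from w import *
s=get_state();print(s["position"],yang(),s["q"],s["wrist_force"])
for c in("wrist","side","top"):
    P=camera_params(c);im,d=get_image(c);cv2.imwrite(f"pics/{c}2.png",im);np.savez(f"pics/{c}2.npz",im=im,d=d)
    for lo,hi in((.052,.068),):
        p=top_face("w",(0,0,560,420),lo,hi,P,d);p=p[np.hypot(p[:,0]-.54,p[:,1]+.292)<.075]
        if len(p)>20:
            R=cv2.minAreaRect((p[:,:2]*1000).astype(np.float32));print(c,len(p),np.median(p[:,2]),R)
a=[cv2.imread(f"pics/{c}2.png") for c in("wrist","side")]
cv2.imwrite("pics/both.png",cv2.resize(np.hstack(a),(800,300),interpolation=cv2.INTER_AREA))
E
```

```text
time: 13.65
position: [0.5382, -0.2577, 0.2233]
orientation: [0.996, -0.095, -0.001, -0.0]
wrist_force: [0.6, 0.6, -3.0]
gripper_width: 0.0455
gripper_force: 52.2
time: 14.15
position: [0.539, -0.2908, 0.2239]
orientation: [0.996, -0.094, -0.0, -0.0]
wrist_force: [0.6, -0.4, -1.9]
gripper_width: 0.0452
gripper_force: 52.2
[ 0.53902882 -0.29084253  0.22385456] -100.76043213506614 [-5.14361967e-01  4.29687280e-01  1.67495711e+00  3.30257931e-04
  1.03765238e+00  1.24407124e+00] [ 0.61209252 -0.37621922 -1.90452341]
wrist 7410 0.058486589801049566 ((541.5185546875, -292.56182861328125), (80.18508911132812, 80.49057006835938), 66.30996704101562)
side 767 0.05841981133560947 ((538.8087158203125, -291.5749816894531), (82.53604888916016, 83.79769897460938), 67.03581237792969)
top 816 0.06086112833054391 ((539.9838256835938, -292.34649658203125), (81.75260162353516, 80.44712829589844), 66.00291442871094)
```

View pics/both.png

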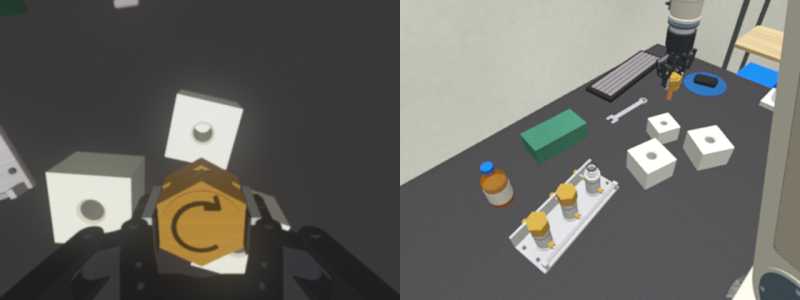

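The cap is held, candle hanging, with the smallest stand under it. In the left half the cap is at (203,222) and the hole at (203,132). Next I check where the cap sits in the hand, and its tilt.

Run:
```python
from w import *
P=camera_params("wrist");d=np.load("pics/wrist2.npz")["d"]
p=top_face("w",(0,0,560,420),.225,.26,P,d);p=p[np.hypot(p[:,0]-.539,p[:,1]+.291)<.028]
print(len(p),np.median(p[:,2]));p=p[abs(p[:,2]-np.median(p[:,2]))<.004]
print(cv2.minAreaRect((p[:,:2]*1000).astype(np.float32)))
c=p.mean(0);n=np.linalg.svd(p-c)[2][2];print("normal",n)
P=camera_params("side");d=np.load("pics/side2.npz")["d"]
p=top_face("w",(0,0,560,420),.155,.26,P,d);p=p[np.hypot(p[:,0]-.539,p[:,1]+.291)<.028]
for lo in np.arange(.155,.26,.01):
    q=p[abs(p[:,2]-lo-.005)<.005];print(lo.round(3),len(q),q.mean(0).round(4) if len(q) else "")
print(tool_delta(.540,-.2922))
```

```text
14552 0.24120238418984105
((539.8214721679688, -290.5142517089844), (53.92974853515625, 47.10823059082031), 49.83686447143555)
normal [ 0.00995876 -0.00364015  0.99994378]
0.155 4 [ 0.5363 -0.2846  0.1635]
0.165 31 [ 0.5348 -0.2849  0.17  ]
0.175 28 [ 0.5349 -0.2854  0.1807]
0.185 23 [ 0.5343 -0.2853  0.19  ]
0.195 0 
0.205 50 [ 0.5211 -0.2779  0.2106]
0.215 62 [ 0.5213 -0.2768  0.2198]
0.225 62 [ 0.5206 -0.2783  0.2298]
0.235 206 [ 0.5295 -0.2913  0.2409]
0.245 41 [ 0.5328 -0.3114  0.2495]
0.255 22 [ 0.5333 -0.3144  0.2576]
[ 0.001   0.0012 -0.    ]
```

```bash
python3 -m creep '{"travel":[[0.0015,0.0018,0.01],[0,0,0.02],[0,0,0.02],[0,0,0.02],[0,0,0.01],[0,0,0.01],[0,0,0.005],[0,0,0]],"twist":[0,0,0,0,0,0,0,0],"fingers":[0.04,0.04,0.04,0.04,0.04,0.04,0.04,0.04]}' 50;python3 -m creep '{"travel":[[0,0,0.003],[0,0,0.003],[0,0,0.003],[0,0,0.003],[0,0,0]],"twist":[0,0,0,0,0],"fingers":[0.04,0.04,0.04,0.04,0.04]}' 50
```

```text
time: 15.3
position: [0.5403, -0.2938, 0.1289]
orientation: [0.996, -0.094, -0.0, -0.0]
wrist_force: [-0.6, -0.1, -2.8]
gripper_width: 0.0454
gripper_force: 52.2
time: 15.92
position: [0.5401, -0.2937, 0.1167]
orientation: [0.996, -0.094, -0.0, -0.0]
wrist_force: [0.3, 0.3, -1.9]
gripper_width: 0.0453
gripper_force: 52.2
```

```bash
python3 -m creep '{"travel":[[0,-0.0007,0.004],[0,0,0.006],[0,0,0.006],[0,0,0.006],[0,0,0.005],[0,0,0.003],[0,0,0.002],[0,0,0]],"twist":[0,0,0,0,0,0,0,0],"fingers":[0.04,0.04,0.04,0.04,0.04,0.04,0.04,0.04]}' 50;python3 -m creep '{"travel":[[0,0,0.001],[0,0,0.001],[0,0,0.001],[0,0,0]],"twist":[0,0,0,0],"fingers":[0.04,0.04,0.04,0.04]}' 50
```

```text
time: 16.92
position: [0.5404, -0.2931, 0.085]
orientation: [0.996, -0.094, -0.0, 0.0]
wrist_force: [0.1, -0.4, -1.4]
gripper_width: 0.0455
gripper_force: 52.2
time: 17.42
position: [0.5403, -0.2931, 0.0819]
orientation: [0.996, -0.094, -0.0, -0.0]
wrist_force: [-0.7, 0.0, -2.8]
gripper_width: 0.0453
gripper_force: 52.2
```

```bash
python3 -m creep '{"travel":[[0,0,0.0007],[0,0,0.0007],[0,0,0.0007],[0,0,0.0007],[0,0,0]],"twist":[0,0,0,0,0],"fingers":[0.04,0.04,0.04,0.04,0.04]}' 50;python3 -m creep '{"travel":[[0,0,0.0005],[0,0,0.0005],[0,0,0]],"twist":[0,0,0],"fingers":[0.04,0.04,0.04]}' 50
```

```text
time: 18.05
position: [0.5403, -0.2931, 0.0791]
orientation: [0.996, -0.094, -0.0, -0.0]
wrist_force: [-0.2, 0.2, -2.9]
gripper_width: 0.0453
gripper_force: 52.2
time: 18.42
position: [0.5403, -0.2931, 0.0782]
orientation: [0.996, -0.094, -0.0, -0.0]
wrist_force: [-0.5, -0.3, -2.1]
gripper_width: 0.0452
gripper_force: 52.2
```

```bash
python3 -m creep '{"travel":[[0,0,0.0004],[0,0,0.0004],[0,0,0]],"twist":[0,0,0],"fingers":[0.04,0.04,0.04]}' 50;python3 -m creep '{"travel":[[0,0,0.0004],[0,0,0.0004],[0,0,0]],"twist":[0,0,0],"fingers":[0.04,0.04,0.04]}' 50
```

```text
time: 18.8
position: [0.5403, -0.2931, 0.0774]
orientation: [0.996, -0.094, -0.0, -0.0]
wrist_force: [-0.0, 0.9, -3.4]
gripper_width: 0.0455
gripper_force: 52.2
time: 19.18
position: [0.5403, -0.2931, 0.0766]
orientation: [0.996, -0.094, -0.0, -0.0]
wrist_force: [0.2, 0.1, -2.2]
gripper_width: 0.0457
gripper_force: 52.2
```

```bash
python3 -m creep '{"travel":[[0,0,0.0004],[0,0,0.0003],[0,0,0]],"twist":[0,0,0],"fingers":[0.04,0.04,0.04]}' 50;python3 -m creep '{"travel":[[0,0,0.0003],[0,0,0.0003],[0,0,0]],"twist":[0,0,0],"fingers":[0.04,0.04,0.04]}' 50
```

```text
time: 19.55
position: [0.5404, -0.2931, 0.0761]
orientation: [0.996, -0.094, 0.0, 0.0]
wrist_force: [-0.5, 0.2, -0.2]
gripper_width: 0.0453
gripper_force: 52.6
time: 19.92
position: [0.5404, -0.2931, 0.076]
orientation: [0.996, -0.094, 0.0, 0.0]
wrist_force: [-2.1, 0.9, 5.3]
gripper_width: 0.0456
gripper_force: 53.4
```

Contact is light, so I release and withdraw straight up.

```bash
python3 -m creep '{"travel":[[0,0,0],[0,0,0],[0,0,0],[0,0,0],[0,0,0]],"twist":[0,0,0,0,0],"fingers":[0.05,0.055,0.065,0.08,0.085]}' 20;python3 -m creep '{"travel":[[0,0,-0.005],[0,0,-0.01],[0,0,-0.02],[0,0,-0.03],[0,0,-0.04],[0,0,-0.04],[0,0,0],[0,0,0]],"twist":[0,0,0,0,0,0,0,0],"fingers":[0.085,0.085,0.085,0.085,0.085,0.085,0.085,0.085]}'
python3 - <<'E'
from w import *
P=camera_params("wrist");im,d=get_image("wrist");cv2.imwrite("pics/w3.png",im)
p=top_face("w",(0,0,560,420),.085,.11,P,d);p=p[np.hypot(p[:,0]-.54,p[:,1]+.292)<.04];print(np.median(p[:,2]),cv2.minAreaRect((p[:,:2]*1000).astype(np.float32)))
c=p[abs(p[:,2]-np.median(p[:,2]))<.003];print(np.linalg.svd(c-c.mean(0),full_matrices=False)[2][2])
p=top_face("w",(0,0,560,420),.052,.065,P,d);p=p[np.hypot(p[:,0]-.54,p[:,1]+.292)<.07];print(np.median(p[:,2]),cv2.minAreaRect((p[:,:2]*1000).astype(np.float32)))
E
```

```text
time: 20.55
position: [0.5404, -0.2931, 0.0753]
orientation: [0.996, -0.094, -0.0, 0.0]
wrist_force: [-0.0, 0.6, -0.0]
gripper_width: 0.0853
gripper_force: 0.0
time: 21.55
position: [0.5401, -0.293, 0.2209]
orientation: [0.996, -0.094, 0.0, 0.0]
wrist_force: [-0.4, -0.4, -0.4]
gripper_width: 0.0851
gripper_force: 0.0
0.09320461930546406 ((541.240478515625, -292.8524169921875), (52.20421600341797, 46.52691650390625), 50.38644027709961)
[ 0.00227471 -0.00280258  0.99999349]
0.058538823796331796 ((541.532958984375, -292.5936584472656), (80.16050720214844, 80.75420379638672), 66.38639068603516)
```

View pics/w3.png

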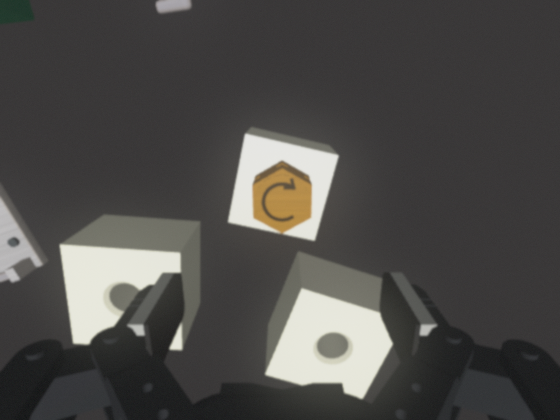

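The cap is at (282,198), flat on the smallest stand. It is 34.7 mm above the stand top, within 0.5 mm of centre, and level, and the fingers are clear of it.

```bash
python3 -c "
from bench import r;print(r.hand_in())"
```

```text
the job is handed in; nothing more can be done
None
```

The notched cap is unscrewed and stands upright in the smallest white stand with its candle down the hole, released and level, and the job is handed in at about 22 s of robot time; no verdict was returned.

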